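# Put the set-up kit away in its drawer tray

### The arm

A 7-joint arm with a two-finger parallel gripper is mounted at the origin on the work surface. World frame = base frame: x ahead of the robot, y to its left, z up, the work surface at z = 0. Lengths are in m, angles in rad, forces in N, time in s.
With the tool pointing down it reaches from about 0.425 to 0.875 m from the base axis. Payload 9.9 kg.
Tool frame: the origin (TCP) lies midway between the tips of the shut fingers; the grasp point (between the pads) lies 19 mm behind it; z points along the fingers, y is the line along which they close (so a half turn about z gives the same grasp; the last joint's range is limited). The gripper opens to 85 mm and grips with 20 to 120 N. Pads are 22 mm wide; open, the fingers measure 114 mm over their backs; the gripper's body (76 mm by 85 mm) begins 54 mm behind the grasp point. The pads swing forward as they close: fully open they stand 13 mm farther back than shut.
Start: joints at [1.028, 0.576, 0.025, 1.437, -0.015, 1.129, -0.057], TCP at [0.299, -0.605, 0.194] pointing down, gripper open.
Joint ranges: [-2.76, 2.76], [-0.34, 2.15], [-1.52, 1.57], [0.19, 2.46], [-1.09, 4.23], [0.17, 1.99], [-2.82, 2.82]. Speed limits (rad/s): [2.22, 2.22, 3.01, 3.01, 3.14, 3.14, 3.14].

### API

Orientations are given as a unit quaternion [w, x, y, z].
In Python, from workcell import bot gives the robot as it stands.
- The arm moves only by the tool servo_tool, never from a script. Its argument "commands" is a list of rows, each an object with "dp": the shift along the tool's x, y, z in mm, a list of three; "twist": the turn about the tool's z in degrees; "jaw": the opening in per cent of the stroke, from 0 (shut) to 100 (fully open). A call has 1 to 5 rows; each row is the pose to reach, as a shift and turn from the pose commanded when the call began, along the tool's axes at that moment; what a row does not reach only later rows make up. A row lasts 1/10 s, in which the tool goes at most 50 mm and 8.59 degrees, less where a joint would pass 70% of its speed; a pose out of reach is approached as far as the arm can. A call with a gripper value outside its range is refused whole. The fingers move at their own pace and stop on an object; "grip_force" is the grip in N (left out, the last holds). Time passes only in rows, so rows that repeat a pose let the fingers close. It gives the time, the measured TCP pose, the force, the opening and the grip force at its end, in the units of the state.
- bot.read_state(): the state, without advancing time (a new reading comes with each control period).
- bot.snapshot(name): name is "scene" or "top"; returns a dict with "image" (480x640x3 uint8, red, green, blue), "mtx" (3x3 intrinsics, pixels), "R" (3x3) and "t" (3): a world point X has camera coordinates R X + t. Camera axes: x right, y down, z forward; pixel columns grow to the right and rows downward; lengths in m; the calibration is good to about 2 mm. A picture is of the moment at which its call begins. There is no depth.
- bot.finish_job(): hands the job in; it is judged then, once.
Trained networks look in a picture, given as the dict that the camera call returned (one of the last four; its "shot" number tells which), for a name from the list of things; names that differ only in an ending like _2 or _b are one class to them, and where a whole thing is asked for, a point or a joint stands for the part that bears it (a point fixed in the world has none). Each returns a list of dicts, best first, with "confidence" (0 to 1); they miss things now and then, are a little off and sometimes report something else, mostly with a low value. They report only what shows in the picture. A call takes as long as a camera call. They do not tell look-alikes from the thing itself.
- bot.find_in(picture, thing): "at" ([x, y, z] in m, in world coordinates, good to about 4 mm: the middle of the surface that is visible of it).
- bot.trace(picture, thing): "region" (480x640 bool, what is visible of it).
- bot.tip_of(picture, thing): "at" ([x, y, z] in m, in world coordinates, good to about 4 mm: a listed point, or the origin of a listed thing).
The state is a dict: "time": time; "joint_pos": joint angles; "dq": joint speeds; "tau": joint torques, N m; "tcp_pos": TCP position; "eef_rot": TCP orientation; "force": force on the tool from outside, world axes, zero at the start; "moment": the same for the moment, N m; "width": finger opening in m; "gripper_force": force on a finger pad.
Only numpy, scipy, OpenCV 4.12 (cv2) and the standard library are available. Lean on these libraries where they do the work, as an engineer would, in place of code of your own. Each camera call takes 0.05 s, during which the arm holds its last target. There are 200 camera calls.

### The job

Put the four loose steel set-up pieces away in the drawer tray: the drilled block, the V-block, the screw jack and the engineer's square each go in the cutout of their own shape, sitting flat on its floor and upright (the square with its blade over the blade's arm of the L). Do not knock over or push aside the coffee mug and the oil can.

Things in the scene. Friction and masses are not known exactly. Their poses are not given: they have to be found in the camera images.
- block_mid (a point): drilled set-up block of ground steel lying flat, 76.2 (x) by 50.8 (y) by 25.4 (z) mm, with rows of black holes in its top, 0.65 kg. The point is its centre, 12.7 mm above its underside; x along its length.
- vblock_mid (a point): steel V-block, 44 by 44 mm and 40 mm high, with a 90 degree V groove, 30 mm wide and 15 mm deep, in its top along its own x; the four sides are upright and flat (the lower 25 mm is solid throughout). 0.42 kg. The point is its centre, 20 mm above its underside.
- jack_mid (a point): small machinist's screw jack standing upright, dark steel: foot flange 50 mm across and 8 mm high, round body 40 mm across from 11 to 43 mm up, 16 mm screw, round head 28 mm across on top from 59 to 68 mm up. 0.36 kg. The point is on its axis, half-way up (34 mm above its underside); z up.
- square_stock (a point): engineer's square lying flat: dark steel stock 72 (y) x 18 (x) x 18 (z) mm; bright blade 18 mm wide, 3 mm thick, half-way up, that leaves the stock's side to +x at its -y end (it covers y = -36 to -18) and reaches 66 mm beyond it. L outline 84 x 72 mm, 0.22 kg. The point is the stock's centre, 9 mm above its underside; grip across the 18 mm here or up to 10 mm to the +y end, clear of the blade.
- cut_block_floor (a point): fixed black tile, 126 mm square, 10 mm thick, one of four that change places in a grey tray (2 x 2; rim 12 mm above the bench, level with the tiles). Cutout: an oblong 92 (x) by 67 (y) mm, the drilled block with 8 mm of room all round; its length along x, either way round. The point is the cutout's centre on its yellow floor, 6 mm below the tile's top; z up. 
- cut_vblock_floor (a point): fixed black tile, 126 mm square, 10 mm thick, one of four that change places in a grey tray (2 x 2; rim 12 mm above the bench, level with the tiles). Cutout: a 60 mm square with sides along x and y, the V-block with 8 mm of room all round, any quarter turn, groove up. The point is the cutout's centre on its yellow floor, 6 mm below the tile's top; z up. 
- cut_jack_floor (a point): fixed black tile, 126 mm square, 10 mm thick, one of four that change places in a grey tray (2 x 2; rim 12 mm above the bench, level with the tiles). Cutout: round, 66 mm across, the jack's foot with 8 mm of room all round. The point is the cutout's centre on its yellow floor, 6 mm below the tile's top; z up. 
- cut_square_floor (a point): fixed black tile like the other three. Cutout: an L, outline 100 (x) x 88 (y) mm, arms 34 mm wide, 6 mm deep: stock's arm along y at the -x side, blade's arm from its -y end to +x. The point is the middle of that outline at the height of the yellow floor; z up. In place, the square's axes are parallel to these, its stock's centre at x = -33, y = 0, z = 9 mm from here, its blade just above the tile's top.
- mug_mid (a point): bystander: red coffee mug standing on the bench, 80 mm across, 92 mm high, its handle on its own +y side. The point is on its axis, 46 mm up.
- oilcan_mid (a point): bystander: green oil can with a brass spout standing on the bench, 68 mm across, 125 mm high. The point is on its axis, 45 mm above its underside.
Things that resemble listed ones, but are neither listed nor needed, are in the scene too. Leave any blue look-alike of the part that bears square_stock alone. Leave any turquoise look-alike of the part that bears cut_vblock_floor alone.

How it is judged:
By the outcome, as a careful person would: the job done as asked, in the order asked, and still so for the second after the job is handed in, with the robot touching nothing.
It also fails if it takes over 112 s, if anything falls off the work surface, if the arm or the gripper's body presses on something with over 40 N, if the wrist force passes 120 N, or if a joint passes its speed limit or range.

## Working session

There is one attempt and no reset: what is moved stays moved. The work goes in short steps, Python scripts to look and compute and a tool call to move; the robot and the scene stay as the last step left them, time stands still between calls to the robot, and variables do not carry over. Pictures are saved under pics/ and viewed, at most 14 in all, crops included, and the job is handed in when it is done.

Besides the shell and the picture viewer there is one more tool, called after "Request:" as name(argument=value, ...), one argument or row to a line, values as JSON. servo_tool: Moves the arm, as the interface text tells. Its arguments: {"type":"object","properties":{"commands":{"type":"array"},"grip_force":{"type":"number"}},"required":["commands"]}

```bash
mkdir -p pics; ls
cat > h.py <<'E'
import numpy as np, cv2
from workcell import bot
names=["block_mid","vblock_mid","jack_mid","square_stock","cut_block_floor","cut_vblock_floor","cut_jack_floor","cut_square_floor","mug_mid","oilcan_mid"]
def save(p,n,crop=None,s=1):
    im=p["image"]
    if crop: a,b,c,d=crop; im=im[b:d,a:c]
    im=cv2.resize(im,None,fx=s,fy=s,interpolation=cv2.INTER_CUBIC)
    cv2.imwrite(f"pics/{n}.png",im[:,:,::-1])
def pix(p,X):
    c=p["R"]@np.array(X)+p["t"]; u=p["mtx"]@c; return u[:2]/u[2]
def ray(p,uv,z):
    "world point at height z seen at pixel uv"
    d=p["R"].T@np.linalg.inv(p["mtx"])@np.array([uv[0],uv[1],1.]); o=-p["R"].T@p["t"]
    return o+d*(z-o[2])/d[2]
E
python3 - <<'E'
from h import *
s=bot.read_state(); print({k:np.round(v,3) for k,v in s.items()})
for c in("top","scene"):
    p=bot.snapshot(c); save(p,c+"0"); print(c,np.round(-p["R"].T@p["t"],3),p["mtx"][0,0])
    for n in names:
        print(n,[(np.round(d["at"],3).tolist(),round(d["confidence"],2),pix(p,d["at"]).round().astype(int).tolist()) for d in bot.tip_of(p,n)[:4]])
print(bot.read_state()["time"])
E
```

```text
pics
{'time': np.float64(0.0), 'joint_pos': array([ 1.028,  0.576,  0.025,  1.438, -0.015,  1.129, -0.056]), 'dq': array([ 0.001, -0.003, -0.001,  0.001, -0.   ,  0.   , -0.   ]), 'tau': array([-1.0000e-03, -7.6579e+01,  2.2500e+00, -2.8598e+01,  1.5000e-02,
        1.3000e-02,  0.0000e+00]), 'tcp_pos': array([ 0.299, -0.605,  0.193]), 'eef_rot': array([-0.001,  0.974,  0.227, -0.   ]), 'force': array([ 0.931, -0.512, -0.4  ]), 'moment': array([ 0.013,  0.008, -0.01 ]), 'gripper_force': np.float64(0.0), 'width': np.float64(0.085)}
top [ 0.402 -0.071  1.24 ] 590.3544630484095
block_mid [([0.651, -0.079, 0.009], 0.96, [333, 164])]
vblock_mid [([0.475, -0.261, 0.019], 0.93, [420, 249]), ([0.456, 0.288, 0.002], 0.58, [158, 254])]
jack_mid [([0.623, -0.242, 0.035], 0.78, [412, 176])]
square_stock [([0.462, -0.102, 0.008], 0.78, [343, 254]), ([0.32, -0.012, 0.011], 0.7, [298, 322])]
cut_block_floor [([0.457, 0.167, 0.005], 0.7, [215, 254])]
cut_vblock_floor [([0.584, 0.168, 0.007], 0.88, [216, 194]), ([0.222, 0.275, 0.004], 0.59, [159, 367])]
cut_jack_floor [([0.453, 0.287, 0.004], 0.6, [158, 255])]
cut_square_floor [([0.587, 0.298, 0.004], 0.65, [155, 192])]
mug_mid [([0.497, -0.448, 0.045], 0.87, [515, 239])]
oilcan_mid [([0.779, -0.049, 0.042], 0.81, [320, 100])]
scene [ 1.469 -0.15   0.703] 551.5203688783406
block_mid [([0.65, -0.08, 0.011], 0.87, [313, 311]), ([0.458, 0.169, 0.008], 0.53, [416, 252])]
vblock_mid [([0.472, -0.261, 0.021], 0.73, [223, 257])]
jack_mid []
square_stock [([0.328, -0.014, 0.009], 0.83, [329, 224]), ([0.468, -0.102, 0.008], 0.77, [296, 259])]
cut_block_floor [([0.456, 0.166, 0.007], 0.7, [414, 252])]
cut_vblock_floor [([0.214, 0.276, 0.003], 0.57, [434, 200])]
cut_jack_floor [([0.455, 0.291, 0.006], 0.58, [468, 250])]
cut_square_floor []
mug_mid [([0.5, -0.446, 0.045], 0.93, [131, 259])]
oilcan_mid [([0.774, -0.046, 0.049], 0.83, [338, 340]), ([0.621, -0.24, 0.033], 0.38, [229, 296])]
1.1
```

View pics/top0.png

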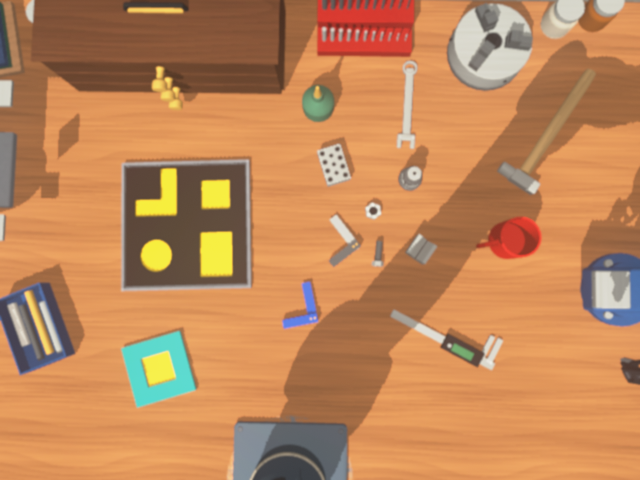

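View pics/scene0.png

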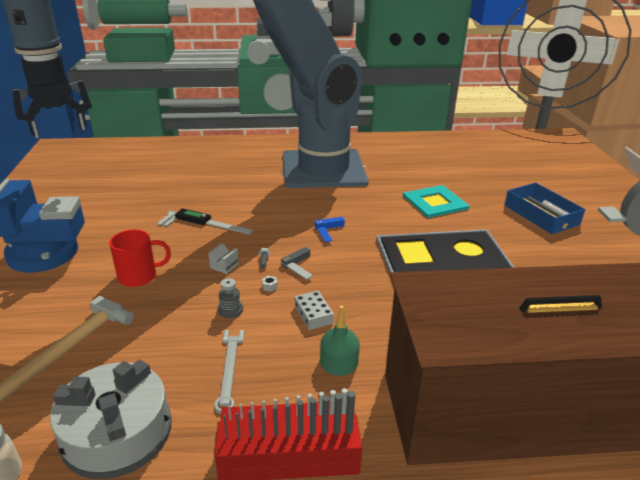

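The top view shows the block at (333,164), jack (411,177), V-block (421,249), and steel square (345,240: dark stock (345,253), blade (343,230)). The tray has L (160,195), square (216,194), round (157,255) and oblong (216,254). Possible mix-ups are the blue square (300,308) and the turquoise tile (159,368), both to be left, plus the nut (373,210) and a small dark piece (379,250) as clutter. I choose the steel square and the tray's tiles.

Run:
```python
from h import *
p=bot.snapshot("top"); save(p,"crop1",(300,130,450,280),4)
import pickle; 
def rect(pts,lab):
    r=cv2.minAreaRect(np.array(pts,np.float32)*1000); print(lab,"c",np.round(r[0],1),"size",np.round(r[1],1),"ang",round(r[2],1))
for n,z in [("block_mid",.0254),("vblock_mid",.040),("jack_mid",.068),("square_stock",.018)]:
    for d in bot.trace(p,n)[:3]:
        m=d["region"].astype(np.uint8); ys,xs=np.nonzero(m)
        c=max(cv2.findContours(m,0,2)[0],key=cv2.contourArea).reshape(-1,2)
        rect([ray(p,q,z)[:2] for q in c],(n,round(d["confidence"],2),xs.mean().round(),ys.mean().round(),len(xs)))
# yellow floors
im=p["image"].astype(int); y=((im[...,0]>200)&(im[...,1]>190)&(im[...,2]<110)).astype(np.uint8)
y[:160]=0;y[:,:120]=0;y[290:]=0;y[:,255:]=0
for c in cv2.findContours(y,0,1)[0]:
    if cv2.contourArea(c)<100: continue
    rect([ray(p,q,.006)[:2] for q in c.reshape(-1,2)],("cut",cv2.contourArea(c)))
# tray outline
t=((im.max(2)<70)).astype(np.uint8); t[:160]=0;t[:,:115]=0;t[295:]=0;t[:,255:]=0
c=max(cv2.findContours(t,0,1)[0],key=cv2.contourArea); rect([ray(p,q,.012)[:2] for q in c.reshape(-1,2)],"tray")
```

```text
('block_mid', 0.75, np.float64(334.0), np.float64(164.0), 968) c [647.6 -79.3] size [81.2 53.3] ang 18.1
('vblock_mid', 0.9, np.float64(421.0), np.float64(249.0), 544) c [ 474.1 -259.3] size [47.4 48.8] ang 56.0
('jack_mid', 0.84, np.float64(410.0), np.float64(178.0), 471) c [ 613.8 -232.9] size [48.6 48.1] ang 0.9
('square_stock', 0.7, np.float64(303.0), np.float64(310.0), 545) c [346.2 -24.5] size [ 57.6 104.5] ang 60.8
('square_stock', 0.61, np.float64(343.0), np.float64(241.0), 484) c [489.5 -84.6] size [78.9 70.5] ang 38.9
('cut', 657.5) c [454.4 291. ] size [61.  61.3] ang 1.0
('cut', 1242.5) c [459.6 163.9] size [88.5 63.2] ang 1.7
('cut', 671.5) c [585.  169.2] size [56.9 57.6] ang 3.5
('cut', 941.5) c [587.5 296.2] size [96.4 82.8] ang 2.1Traceback (most recent call last):
  File "<stdin>", line 19, in <module>
ValueError: max() iterable argument is empty
```

View pics/crop1.png

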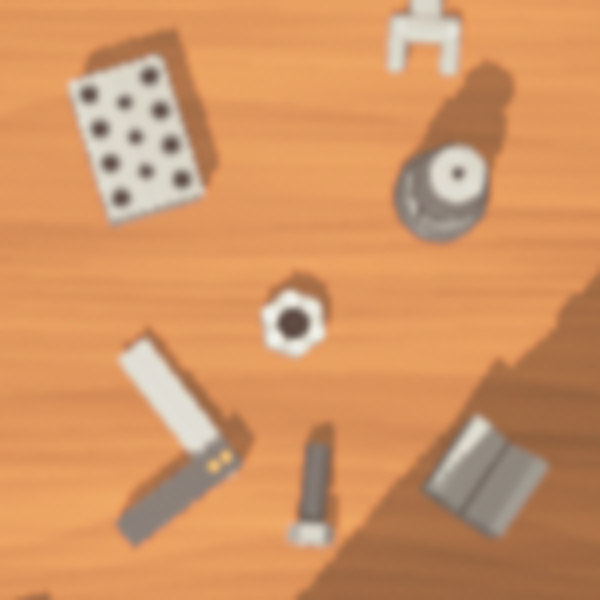

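The crop shows the steel square at crop (180,440), corner at the upper right, blade up-left. The V-block (487,477), block (136,139) and jack head (460,173) are clear, so the choice holds. The V-block goes first.

```bash
cat > plan.py <<'E'
# plan.py x y z phi(tool y axis angle, deg) : prints dp, twist from current state (mm, deg)
import sys; from h import *
from scipy.spatial.transform import Rotation as Ro
def plan(x,y,z,phi):
    s=bot.read_state(); q=s["eef_rot"]; R=Ro.from_quat([q[1],q[2],q[3],q[0]]).as_matrix()
    dp=R.T@(np.array([x,y,z])-s["tcp_pos"])*1000
    cur=np.degrees(np.arctan2(R[1,1],R[0,1])); tw=-((phi-cur+180)%360-180)
    print("dp",dp.round(1),"twist",round(tw,1),"| phi",round(cur,1),"tcp",np.round(s["tcp_pos"],4),"t",round(s["time"],2),"w",round(s["width"],4),"tilt z",R[:,2].round(3))
a=[float(v) for v in sys.argv[1:]]
if __name__=="__main__":
    for i in range(0,len(a),4): plan(*a[i:i+4])
E
python3 plan.py .474 -.260 .12 -34.3
python3 - <<'E'
from h import *
p=bot.snapshot("top")
for l,uv,z in [("jack",(415,173.2),.068),("stock",(344.5,253.7),.018),("block",(333.9,164.6),.0254),("vb",(421.9,249),.04)]: print(l,ray(p,uv,z).round(4))
E
```

```text
dp [ 309.8 -232.    73.7] twist -29.4 | phi -63.7 tcp [ 0.299  -0.6052  0.1937] t 1.35 w 0.0854 tilt z [-0.  0. -1.]
jack [ 0.6237 -0.2428  0.068 ]
stock [ 0.4622 -0.1053  0.018 ]
block [ 0.6472 -0.0804  0.0254]
vb [ 0.4734 -0.2617  0.04  ]
```

Request:
servo_tool(
  commands=[
    {"dp":[40,-30,0],"twist":-6,"jaw":100},
    {"dp":[80,-60,0],"twist":-12,"jaw":100},
    {"dp":[120,-90,0],"twist":-18,"jaw":100},
    {"dp":[160,-120,0],"twist":-24,"jaw":100},
    {"dp":[200,-150,0],"twist":-29,"jaw":100},
  ],
  grip_force=60,
)

```text
time: 1.9
tcp_pos: [0.4125, -0.3804, 0.194]
eef_rot: [0.0, 0.885, 0.466, 0.0]
force: [2.2, -0.2, 0.1]
width: 0.0849
gripper_force: 0.0
```

```bash
python3 plan.py .474 -.260 .06 -34.3
```

```text
dp [134.1 -17.5 133.9] twist -0.2 | phi -34.5 tcp [ 0.4125 -0.3804  0.194 ] t 1.9 w 0.0849 tilt z [ 0. -0. -1.]
```

Request:
servo_tool(
  commands=[
    {"dp":[45,-6,20],"twist":0,"jaw":100},
    {"dp":[90,-12,40],"twist":0,"jaw":100},
    {"dp":[134,-17,60],"twist":0,"jaw":100},
    {"dp":[134,-17,100],"twist":0,"jaw":100},
    {"dp":[134,-17,134],"twist":0,"jaw":100},
  ],
)

```text
time: 2.4
tcp_pos: [0.4754, -0.2606, 0.0589]
eef_rot: [0.0, 0.885, 0.465, 0.001]
force: [-0.1, -1.6, -0.2]
width: 0.0853
gripper_force: 0.0
```

Request:
servo_tool(
  commands=[
    {"dp":[0,0,25],"twist":0,"jaw":100},
    {"dp":[0,0,45],"twist":0,"jaw":100},
    {"dp":[0,0,54],"twist":0,"jaw":100},
    {"dp":[0,0,54],"twist":0,"jaw":70},
    {"dp":[0,0,54],"twist":0,"jaw":30},
  ],
)

```text
time: 2.9
tcp_pos: [0.4746, -0.2626, 0.0064]
eef_rot: [0.0, 0.886, 0.464, 0.0]
force: [-0.1, 0.4, 0.4]
width: 0.0588
gripper_force: 0.0
```

Request:
servo_tool(
  commands=[
    {"dp":[0,0,0],"twist":0,"jaw":30},
    {"dp":[0,0,0],"twist":0,"jaw":30},
    {"dp":[0,0,0],"twist":0,"jaw":30},
    {"dp":[0,0,0],"twist":0,"jaw":30},
    {"dp":[0,0,0],"twist":0,"jaw":30},
  ],
)

```text
time: 3.4
tcp_pos: [0.4742, -0.2624, 0.0059]
eef_rot: [0.0, 0.886, 0.464, 0.0]
force: [0.0, 0.1, 0.1]
width: 0.0255
gripper_force: 0.0
```

```bash
python3 - <<'E'
from h import *
p=bot.snapshot("scene"); save(p,"v1",(170,170,330,290),4)
E
python3 plan.py .5845 .1685 .11 2.2
```

```text
dp [ 417.  -154.7 -104.2] twist -36.9 | phi -34.7 tcp [ 0.4742 -0.2623  0.0058] t 3.45 w 0.0254 tilt z [ 0. -0. -1.]
```

View pics/v1.png

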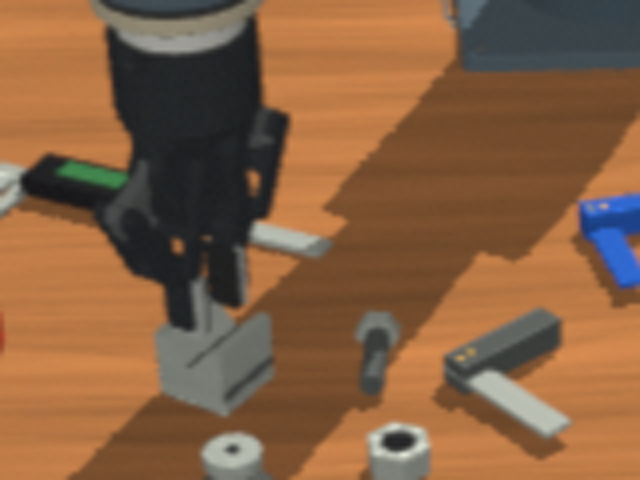

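The picture shows the fingers shut to 25 mm behind or above the V-block, whose centre is at crop (212,360). The V-block itself is not gripped. I compare the reported TCP with both views.

Run:
```python
from h import *
a=cv2.imread("pics/scene0.png")
p=bot.snapshot("scene"); q=bot.snapshot("top"); s=bot.read_state(); t=s["tcp_pos"]
print("start tcp px scene",pix(p,[.299,-.605,.1937]),"now scene",pix(p,t),"top",pix(q,t))
print([(np.round(d["at"],3),round(d["confidence"],2)) for d in bot.tip_of(p,"vblock_mid")],s["force"],s["moment"])
im=q["image"][200:300,370:470]; im=cv2.resize(im,None,fx=4,fy=4)
a=a[70:150,10:110]; a=cv2.resize(a,(400,320)); a=np.vstack([a,np.zeros((80,400,3),np.uint8)])
cv2.imwrite("pics/c2.png",np.hstack([im[:,:,::-1],a]))
```

```text
start tcp px scene [ 64.8059828  154.53043869] now scene [222.94390602 263.77471618] top [419.54799912 249.56930187]
[(array([ 0.474, -0.265,  0.023]), 0.62)] [-0.06697737  0.46352635  0.40268334] [-0.04103078  0.00150759  0.06040077]
```

View pics/c2.png

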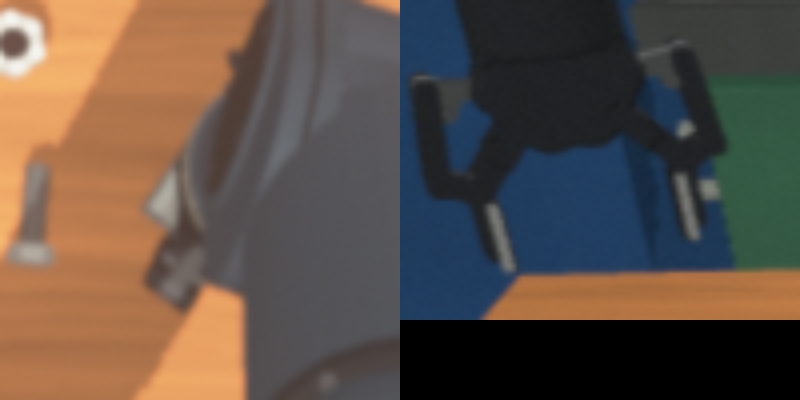

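Run:
```python
from h import *
p=bot.snapshot("scene"); q=bot.snapshot("top"); t=bot.read_state()["tcp_pos"]
for z in(.0,.02,.03,.04,.05,.06): print(z,pix(p,[t[0],t[1],z]).round(1),pix(p,[.299,-.605,.1937+z]).round(1))
print("x -40",pix(p,[t[0]-.04,t[1],.006]), "y-10",pix(p,[t[0],t[1]-.01,.006]))
for k in (-1,1):
  for h in(.006,.03,.05):
    a=np.radians(-34.7); X=[t[0]+k*.0127*np.cos(a),t[1]+k*.0127*np.sin(a),h]; print(k,h,(pix(p,X)-[170,170])*4)
save(p,"v2",(190,200,270,280),7)
```

```text
0.0 [223.2 265.9] [ 64.8 154.5]
0.02 [222.4 258.4] [ 62.7 146.1]
0.03 [222.1 254.6] [ 61.6 141.8]
0.04 [221.7 250.7] [ 60.5 137.5]
0.05 [221.3 246.8] [ 59.4 133.2]
0.06 [220.9 242.9] [ 58.2 128.8]
x -40 [223.98099149 253.36564302] y-10 [218.31693758 263.82735693]
-1 0.006 [226.15065604 363.18955737]
-1 0.03 [222.81321512 326.99045943]
-1 0.05 [219.97563118 296.21299212]
1 0.006 [197.17761243 386.25646696]
1 0.03 [193.46561603 349.74855195]
1 0.05 [190.30858588 318.6987944 ]
```

View pics/v2.png

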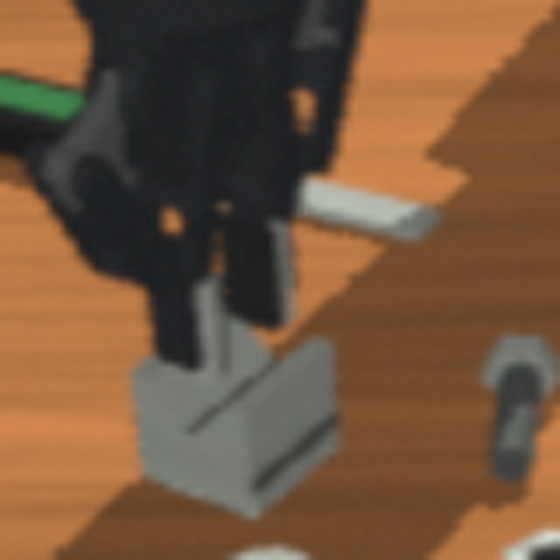

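The fingers hang just above the V-block top: tips at v2 (180,360) and (265,320), z ≈ 0.043. The reported TCP is therefore about 37 mm too low, in both this pose and the start pose, while x and y agree. I calibrate by touching free bench with shut fingers.

Request:
servo_tool(
  commands=[
    {"dp":[0,0,-40],"twist":0,"jaw":10},
    {"dp":[5,40,-40],"twist":0,"jaw":0},
    {"dp":[10,84,-40],"twist":0,"jaw":0},
    {"dp":[10,84,-5],"twist":0,"jaw":0},
    {"dp":[10,84,20],"twist":0,"jaw":0},
  ],
)

```text
time: 4.2
tcp_pos: [0.55, -0.3024, -0.0154]
eef_rot: [0.0, 0.886, 0.464, 0.0]
force: [-0.6, 0.4, -0.5]
width: 0.0001
gripper_force: 0.0
```

Request:
servo_tool(
  commands=[
    {"dp":[0,0,1],"twist":0,"jaw":0},
    {"dp":[0,0,3],"twist":0,"jaw":0},
    {"dp":[0,0,5],"twist":0,"jaw":0},
    {"dp":[0,0,7],"twist":0,"jaw":0},
    {"dp":[0,0,7],"twist":0,"jaw":0},
  ],
)

```text
time: 4.7
tcp_pos: [0.5492, -0.3021, -0.0205]
eef_rot: [0.0, 0.886, 0.464, 0.0]
force: [-0.5, -0.3, 0.5]
width: 0.0
gripper_force: 0.0
```

Request:
servo_tool(
  commands=[
    {"dp":[0,0,2],"twist":0,"jaw":0},
    {"dp":[0,0,4],"twist":0,"jaw":0},
    {"dp":[0,0,6],"twist":0,"jaw":0},
    {"dp":[0,0,6],"twist":0,"jaw":0},
  ],
)

```text
time: 5.1
tcp_pos: [0.5487, -0.3018, -0.0276]
eef_rot: [-0.0, 0.886, 0.464, -0.0]
force: [-0.2, -0.3, -0.3]
width: -0.0001
gripper_force: 0.0
```

Request:
servo_tool(
  commands=[
    {"dp":[0,0,1],"twist":0,"jaw":0},
    {"dp":[0,0,2],"twist":0,"jaw":0},
    {"dp":[0,0,3],"twist":0,"jaw":0},
    {"dp":[0,0,3],"twist":0,"jaw":0},
  ],
)

```text
time: 5.5
tcp_pos: [0.5488, -0.3018, -0.0305]
eef_rot: [-0.0, 0.886, 0.464, -0.0]
force: [0.4, -0.8, 0.3]
width: -0.0002
gripper_force: 0.0
```

Request:
servo_tool(
  commands=[
    {"dp":[0,0,1],"twist":0,"jaw":0},
    {"dp":[0,0,2],"twist":0,"jaw":0},
    {"dp":[0,0,2],"twist":0,"jaw":0},
  ],
)

```text
time: 5.8
tcp_pos: [0.5488, -0.3019, -0.0325]
eef_rot: [-0.0, 0.886, 0.464, -0.0]
force: [-0.1, 0.3, -0.4]
width: 0.0003
gripper_force: 0.0
```

Request:
servo_tool(
  commands=[
    {"dp":[0,0,1],"twist":0,"jaw":0},
    {"dp":[0,0,2],"twist":0,"jaw":0},
    {"dp":[0,0,2],"twist":0,"jaw":0},
  ],
)

```text
time: 6.1
tcp_pos: [0.5488, -0.3019, -0.0345]
eef_rot: [-0.0, 0.886, 0.464, -0.0]
force: [-0.2, 0.5, -0.3]
width: 0.0003
gripper_force: 0.0
```

Request:
servo_tool(
  commands=[
    {"dp":[0,0,1],"twist":0,"jaw":0},
    {"dp":[0,0,2],"twist":0,"jaw":0},
    {"dp":[0,0,2],"twist":0,"jaw":0},
  ],
)

```text
time: 6.4
tcp_pos: [0.5488, -0.3019, -0.0365]
eef_rot: [-0.0, 0.886, 0.464, -0.0]
force: [-0.4, -0.1, 0.5]
width: -0.0
gripper_force: 0.0
```

Run:
```python
from h import *
p=bot.snapshot("scene"); save(p,"v3",(160,190,260,290),6); t=bot.read_state()["tcp_pos"]
for z in(0,.005,.01,.02): print(z,(pix(p,[t[0],t[1],z])-[160,190])*6)
```

```text
0 [250.52511716 585.38019274]
0.005 [249.06905425 573.85124439]
0.01 [247.60597266 562.26672287]
0.02 [244.65854946 538.9293453 ]
```

View pics/v3.png

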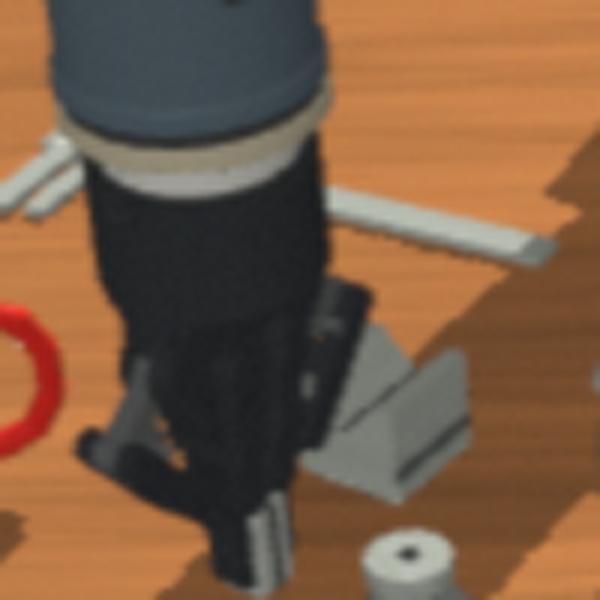

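The fingertips at crop (258,590) match bench height within about 2 mm. A final touch settles it.

Request:
servo_tool(
  commands=[
    {"dp":[0,0,1],"twist":0,"jaw":0},
    {"dp":[0,0,2],"twist":0,"jaw":0},
    {"dp":[0,0,2],"twist":0,"jaw":0},
  ],
)

```text
time: 6.75
tcp_pos: [0.5491, -0.302, -0.0374]
eef_rot: [0.0, 0.886, 0.464, 0.0]
force: [-2.6, 1.1, 9.7]
width: -0.0
gripper_force: 5.0
```

Request:
servo_tool(
  commands=[
    {"dp":[0,0,1],"twist":0,"jaw":0},
    {"dp":[0,0,1],"twist":0,"jaw":0},
  ],
)

```text
time: 6.95
tcp_pos: [0.5492, -0.302, -0.0375]
eef_rot: [0.0, 0.886, 0.464, 0.0]
force: [-6.0, 2.3, 20.2]
width: -0.0002
gripper_force: 10.2
```

```bash
sed -i 's/(np.array(\[x,y,z\])-s\["tcp_pos"\])/(np.array([x,y,z-.0373])-s["tcp_pos"])/; s/print("dp"/print("truez",round(s["tcp_pos"][2]+.0373,4),"dp"/' plan.py; python3 plan.py .474 -.261 .006 -34.3
```

```text
truez -0.0002 dp [ -9.1 -85.1  -6.3] twist -0.4 | phi -34.7 tcp [ 0.5492 -0.302  -0.0375] t 6.95 w -0.0002 tilt z [ 0.001 -0.001 -1.   ]
```

Request:
servo_tool(
  commands=[
    {"dp":[0,0,-40],"twist":0,"jaw":100},
    {"dp":[0,0,-80],"twist":0,"jaw":100},
    {"dp":[-5,-42,-80],"twist":0,"jaw":100},
    {"dp":[-9,-85,-80],"twist":0,"jaw":100},
    {"dp":[-9,-85,-80],"twist":0,"jaw":100},
  ],
)

```text
time: 7.45
tcp_pos: [0.4671, -0.2579, 0.0404]
eef_rot: [-0.003, 0.886, 0.464, -0.002]
force: [0.1, -1.1, -0.6]
width: 0.0722
gripper_force: 0.0
```

Request:
servo_tool(
  commands=[
    {"dp":[0,0,25],"twist":0,"jaw":100},
    {"dp":[0,0,50],"twist":0,"jaw":100},
    {"dp":[0,0,72],"twist":0,"jaw":100},
    {"dp":[0,0,72],"twist":0,"jaw":80},
    {"dp":[0,0,72],"twist":0,"jaw":40},
  ],
)

```text
time: 7.95
tcp_pos: [0.474, -0.2609, -0.0312]
eef_rot: [-0.0, 0.886, 0.464, -0.0]
force: [0.3, 0.1, -0.0]
width: 0.0592
gripper_force: 0.0
```

Request:
servo_tool(
  commands=[
    {"dp":[0,0,0],"twist":0,"jaw":30},
    {"dp":[0,0,0],"twist":0,"jaw":30},
    {"dp":[0,0,0],"twist":0,"jaw":30},
    {"dp":[0,0,0],"twist":0,"jaw":30},
  ],
)

```text
time: 8.35
tcp_pos: [0.4748, -0.2614, -0.0299]
eef_rot: [0.001, 0.886, 0.464, 0.001]
force: [-1.0, 0.2, 7.9]
width: 0.0429
gripper_force: 62.4
```

```bash
python3 plan.py .5845 .1685 .06 2.2
```

```text
truez 0.0074 dp [ 415.8 -154.5  -52.8] twist -36.9 | phi -34.7 tcp [ 0.4748 -0.2614 -0.0299] t 8.35 w 0.0429 tilt z [ 0.002 -0.001 -1.   ]
```

Request:
servo_tool(
  commands=[
    {"dp":[0,0,-30],"twist":0,"jaw":30},
    {"dp":[0,0,-70],"twist":0,"jaw":30},
    {"dp":[42,-15,-85],"twist":-6,"jaw":30},
    {"dp":[84,-31,-85],"twist":-12,"jaw":30},
    {"dp":[126,-47,-85],"twist":-18,"jaw":30},
  ],
)

```text
time: 8.85
tcp_pos: [0.5075, -0.1296, 0.0549]
eef_rot: [0.001, 0.802, 0.598, 0.001]
force: [1.8, -0.4, -4.5]
width: 0.0429
gripper_force: 63.4
```

```bash
python3 plan.py .5845 .1685 .09 2.2
```

```text
truez 0.0922 dp [307.7 -11.2   2.2] twist -18.8 | phi -16.6 tcp [ 0.5075 -0.1296  0.0549] t 8.85 w 0.0429 tilt z [ 0.002 -0.001 -1.   ]
```

Request:
servo_tool(
  commands=[
    {"dp":[46,-2,0],"twist":-6,"jaw":30},
    {"dp":[92,-4,0],"twist":-12,"jaw":30},
    {"dp":[138,-6,0],"twist":-19,"jaw":30},
    {"dp":[184,-8,0],"twist":-19,"jaw":30},
    {"dp":[230,-9,0],"twist":-19,"jaw":30},
  ],
)

```text
time: 9.35
tcp_pos: [0.5644, 0.0938, 0.054]
eef_rot: [0.0, 0.693, 0.721, -0.0]
force: [1.3, -1.4, -4.6]
width: 0.0425
gripper_force: 63.5
```

Request:
servo_tool(
  commands=[
    {"dp":[42,12,0],"twist":0,"jaw":30},
    {"dp":[73,22,0],"twist":0,"jaw":30},
    {"dp":[73,22,25],"twist":0,"jaw":30},
    {"dp":[73,22,50],"twist":0,"jaw":30},
    {"dp":[73,22,55],"twist":0,"jaw":30},
  ],
)

```text
time: 9.85
tcp_pos: [0.5814, 0.1654, -0.0036]
eef_rot: [-0.001, 0.693, 0.721, -0.002]
force: [0.2, -1.1, -4.5]
width: 0.0431
gripper_force: 63.4
```

```bash
python3 plan.py .5845 .1685 .0145 2.2
```

```text
truez 0.0337 dp [ 3.   3.3 19.1] twist 0.1 | phi 2.3 tcp [ 0.5814  0.1654 -0.0036] t 9.85 w 0.0431 tilt z [-0.004 -0.002 -1.   ]
```

Request:
servo_tool(
  commands=[
    {"dp":[3,3,0],"twist":0,"jaw":30},
    {"dp":[3,3,10],"twist":0,"jaw":30},
    {"dp":[3,3,19],"twist":0,"jaw":30},
    {"dp":[3,3,20],"twist":0,"jaw":30},
    {"dp":[3,3,20],"twist":0,"jaw":30},
  ],
)

```text
time: 10.35
tcp_pos: [0.5863, 0.169, -0.0214]
eef_rot: [-0.0, 0.693, 0.721, -0.0]
force: [-0.9, -0.2, -4.7]
width: 0.0424
gripper_force: 63.5
```

```bash
python3 plan.py .5845 .1685 .0145 2.2;  python3 - <<'E'
from h import *
p=bot.snapshot("top"); save(p,"t4",(100,140,260,300),3.5)
E
```

```text
truez 0.0159 dp [-0.4 -1.8  1.4] twist 0.1 | phi 2.3 tcp [ 0.5863  0.169  -0.0214] t 10.35 w 0.0424 tilt z [-0. -0. -1.]
```

View pics/t4.png

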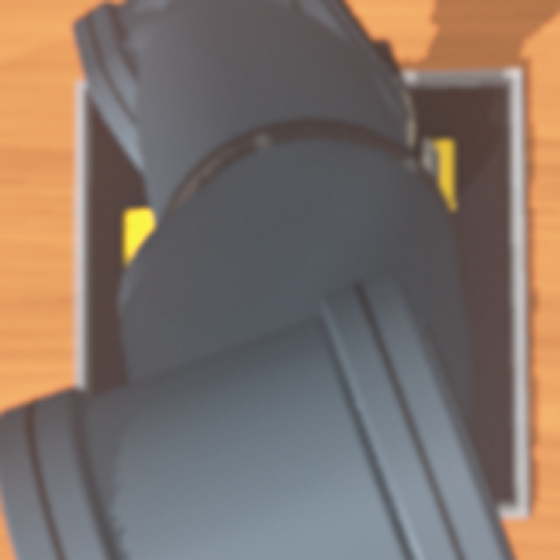

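The arm hides most of it, but the yellow gap to the right of the V-block (crop col 433–457) fits a centred part once parallax is counted. I release it.

Request:
servo_tool(
  commands=[
    {"dp":[0,-1,2],"twist":0,"jaw":30},
    {"dp":[0,-1,2],"twist":0,"jaw":30},
    {"dp":[0,-1,2],"twist":0,"jaw":70},
    {"dp":[0,-1,2],"twist":0,"jaw":90},
    {"dp":[0,-1,2],"twist":0,"jaw":90},
  ],
)

```text
time: 10.9
tcp_pos: [0.5859, 0.1694, -0.0228]
eef_rot: [0.0, 0.693, 0.721, 0.0]
force: [0.1, 0.7, 0.0]
width: 0.0766
gripper_force: 0.0
```

Request:
servo_tool(
  commands=[
    {"dp":[0,-1,0],"twist":0,"jaw":90},
    {"dp":[0,-1,-30],"twist":0,"jaw":90},
    {"dp":[0,-1,-70],"twist":0,"jaw":90},
    {"dp":[0,-1,-85],"twist":0,"jaw":100},
  ],
)

```text
time: 11.3
tcp_pos: [0.586, 0.1699, 0.0651]
eef_rot: [0.001, 0.693, 0.721, 0.002]
force: [0.5, 0.2, -0.1]
width: 0.0854
gripper_force: 0.0
```

```bash
python3 plan.py .649 -.080 .08 -72.8
```

```text
truez 0.1024 dp [-252.2   52.9   22.3] twist 75.1 | phi 2.3 tcp [0.586  0.1699 0.0651] t 11.3 w 0.0854 tilt z [ 0.004  0.002 -1.   ]
```

Request:
servo_tool(
  commands=[
    {"dp":[-30,6,0],"twist":8,"jaw":100},
    {"dp":[-60,12,0],"twist":16,"jaw":100},
    {"dp":[-90,18,0],"twist":24,"jaw":100},
    {"dp":[-120,25,0],"twist":32,"jaw":100},
    {"dp":[-150,31,0],"twist":40,"jaw":100},
  ],
)

```text
time: 11.8
tcp_pos: [0.6218, 0.0194, 0.062]
eef_rot: [0.0, 0.899, 0.438, 0.0]
force: [0.4, -0.3, -0.1]
width: 0.0857
gripper_force: 0.0
```

```bash
python3 plan.py .649 -.080 .003 -72.8;python3 - <<'E'
from h import *
p=bot.snapshot("top"); save(p,"t5",(100,140,260,300),3.5)
for n in ["block_mid","jack_mid"]:
    print(n,[(np.round(d["at"],3).tolist(),round(d["confidence"],2)) for d in bot.tip_of(p,n)[:2]])
E
```

```text
truez 0.0993 dp [-61.5  82.6  96.3] twist 34.8 | phi -38.0 tcp [0.6218 0.0194 0.062 ] t 11.8 w 0.0857 tilt z [ 0.001  0.    -1.   ]
block_mid [([0.65, -0.077, 0.006], 0.73)]
jack_mid []
```

View pics/t5.png

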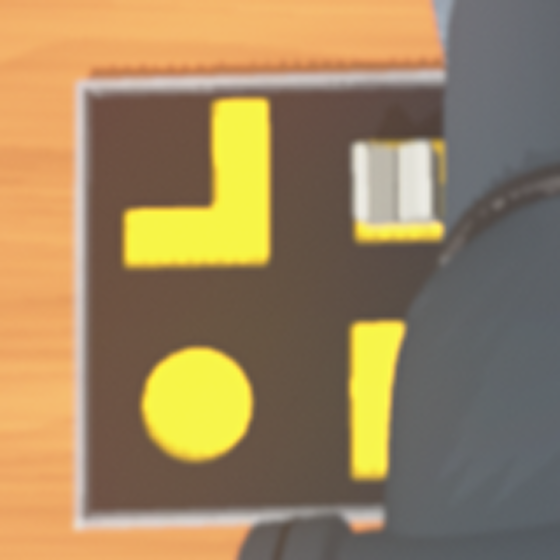

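The V-block stands groove up inside its cutout at crop (393,185), its apparent shift explained by parallax. Next is the block.

Request:
servo_tool(
  commands=[
    {"dp":[-15,21,0],"twist":8,"jaw":100},
    {"dp":[-30,42,0],"twist":16,"jaw":100},
    {"dp":[-46,62,0],"twist":24,"jaw":100},
    {"dp":[-61,82,0],"twist":32,"jaw":100},
    {"dp":[-61,82,30],"twist":35,"jaw":100},
  ],
)

```text
time: 12.45
tcp_pos: [0.6526, -0.0818, 0.035]
eef_rot: [0.002, 0.989, 0.147, 0.004]
force: [1.1, -0.2, 0.5]
width: 0.0854
gripper_force: 0.0
```

Request:
servo_tool(
  commands=[
    {"dp":[0,0,25],"twist":0,"jaw":100},
    {"dp":[0,0,50],"twist":0,"jaw":100},
    {"dp":[0,0,65],"twist":0,"jaw":100},
    {"dp":[0,0,66],"twist":0,"jaw":90},
    {"dp":[0,0,66],"twist":0,"jaw":50},
  ],
)

```text
time: 12.95
tcp_pos: [0.6493, -0.0774, -0.0339]
eef_rot: [-0.0, 0.989, 0.151, 0.0]
force: [0.3, 0.4, -0.5]
width: 0.0643
gripper_force: 0.0
```

Request:
servo_tool(
  commands=[
    {"dp":[0,0,0],"twist":0,"jaw":40},
    {"dp":[0,0,0],"twist":0,"jaw":40},
    {"dp":[0,0,0],"twist":0,"jaw":40},
  ],
  grip_force=80,
)

```text
time: 13.25
tcp_pos: [0.6502, -0.0781, -0.0324]
eef_rot: [0.0, 0.989, 0.15, 0.001]
force: [-1.1, 0.2, 6.5]
width: 0.0493
gripper_force: 85.6
```

```bash
python3 plan.py .649 -.08 .07 -72.8 .4595 .1635 .09 -87.8
```

```text
truez 0.0049 dp [ -1.6   1.5 -65.1] twist 0.1 | phi -72.7 tcp [ 0.6502 -0.0781 -0.0324] t 13.25 w 0.0493 tilt z [ 0.003 -0.    -1.   ]
truez 0.0049 dp [-110.1 -287.3  -85.7] twist 15.1 | phi -72.7 tcp [ 0.6502 -0.0781 -0.0324] t 13.25 w 0.0493 tilt z [ 0.003 -0.    -1.   ]
```

Request:
servo_tool(
  commands=[
    {"dp":[0,0,-30],"twist":0,"jaw":40},
    {"dp":[0,0,-70],"twist":0,"jaw":40},
    {"dp":[-16,-41,-85],"twist":4,"jaw":40},
    {"dp":[-32,-82,-85],"twist":8,"jaw":40},
    {"dp":[-48,-123,-85],"twist":15,"jaw":40},
  ],
)

```text
time: 13.75
tcp_pos: [0.5656, 0.0263, 0.0516]
eef_rot: [-0.0, 1.0, 0.018, 0.001]
force: [0.3, 2.1, -7.2]
width: 0.0493
gripper_force: 86.2
```

```bash
python3 plan.py .4595 .1635 .05 -87.8
```

```text
truez 0.0889 dp [-101.2 -140.9   38.9] twist -0.1 | phi -87.9 tcp [0.5656 0.0263 0.0516] t 13.75 w 0.0493 tilt z [ 0.001  0.001 -1.   ]
```

Request:
servo_tool(
  commands=[
    {"dp":[-28,-38,0],"twist":0,"jaw":40},
    {"dp":[-56,-76,0],"twist":0,"jaw":40},
    {"dp":[-84,-115,0],"twist":0,"jaw":40},
    {"dp":[-101,-141,10],"twist":0,"jaw":40},
    {"dp":[-101,-141,39],"twist":0,"jaw":40},
  ],
)

```text
time: 14.25
tcp_pos: [0.4583, 0.168, 0.0134]
eef_rot: [-0.002, 1.0, 0.024, 0.001]
force: [0.9, -0.8, -8.3]
width: 0.0494
gripper_force: 86.2
```

```bash
python3 plan.py .4595 .1635 .012 -87.8
```

```text
truez 0.0507 dp [ 0.9  4.7 38.7] twist 0.5 | phi -87.3 tcp [0.4583 0.168  0.0134] t 14.25 w 0.0494 tilt z [ 0.002  0.004 -1.   ]
```

Request:
servo_tool(
  commands=[
    {"dp":[0,0,0],"twist":0,"jaw":40},
    {"dp":[0,0,15],"twist":0,"jaw":40},
    {"dp":[0,0,25],"twist":0,"jaw":40},
    {"dp":[0,0,28],"twist":0,"jaw":40},
    {"dp":[0,0,28],"twist":0,"jaw":40},
  ],
)

```text
time: 14.75
tcp_pos: [0.4602, 0.1615, -0.0162]
eef_rot: [0.0, 1.0, 0.019, -0.0]
force: [-0.4, -0.2, -6.8]
width: 0.0489
gripper_force: 87.0
```

```bash
python3 plan.py .4595 .1635 .012 -87.8
```

```text
truez 0.0211 dp [-0.7 -2.   9.1] twist 0.0 | phi -87.8 tcp [ 0.4602  0.1615 -0.0162] t 14.75 w 0.0489 tilt z [-0. -0. -1.]
```

Request:
servo_tool(
  commands=[
    {"dp":[0,-2,4],"twist":0,"jaw":40},
    {"dp":[0,-2,8],"twist":0,"jaw":40},
    {"dp":[0,-2,10],"twist":0,"jaw":40},
    {"dp":[0,-2,10],"twist":0,"jaw":40},
  ],
)

```text
time: 15.15
tcp_pos: [0.46, 0.1642, -0.0263]
eef_rot: [-0.0, 1.0, 0.02, -0.0]
force: [1.0, 0.1, -6.0]
width: 0.0487
gripper_force: 87.1
```

Request:
servo_tool(
  commands=[
    {"dp":[0,0,0],"twist":0,"jaw":65},
    {"dp":[0,0,0],"twist":0,"jaw":85},
    {"dp":[0,0,0],"twist":0,"jaw":85},
  ],
)

```text
time: 15.45
tcp_pos: [0.4604, 0.1643, -0.026]
eef_rot: [-0.0, 1.0, 0.02, 0.0]
force: [-0.1, 0.4, 0.7]
width: 0.0725
gripper_force: 0.0
```

Request:
servo_tool(
  commands=[
    {"dp":[0,0,-20],"twist":0,"jaw":85},
    {"dp":[0,0,-50],"twist":0,"jaw":85},
    {"dp":[0,0,-90],"twist":0,"jaw":85},
    {"dp":[0,0,-95],"twist":0,"jaw":60},
  ],
)

```text
time: 15.85
tcp_pos: [0.4623, 0.1648, 0.0725]
eef_rot: [-0.001, 1.0, 0.02, 0.003]
force: [0.2, 0.3, 0.7]
width: 0.0598
gripper_force: 0.0
```

```bash
python3 plan.py .466 -.105 .08 37
```

```text
truez 0.1098 dp [ -7.1 269.8  29.1] twist -124.7 | phi -87.7 tcp [0.4623 0.1648 0.0725] t 15.85 w 0.0598 tilt z [ 0.006  0.003 -1.   ]
```

```bash
python3 plan.py .6235 -.2425 .11 -75
python3 - <<'E'
from h import *
p=bot.snapshot("top"); print([(np.round(d["at"],3).tolist(),round(d["confidence"],2)) for d in bot.tip_of(p,"jack_mid")[:2]])
E
```

```text
truez 0.1098 dp [ 1.450e+02  4.133e+02 -3.000e-01] twist -12.7 | phi -87.7 tcp [0.4623 0.1648 0.0725] t 15.85 w 0.0598 tilt z [ 0.006  0.003 -1.   ]
[([0.623, -0.246, 0.035], 0.89)]
```

Request:
servo_tool(
  commands=[
    {"dp":[15,43,0],"twist":0,"jaw":100},
    {"dp":[30,86,0],"twist":0,"jaw":100},
    {"dp":[45,129,0],"twist":0,"jaw":100},
    {"dp":[60,172,0],"twist":0,"jaw":100},
    {"dp":[76,216,0],"twist":0,"jaw":100},
  ],
)

```text
time: 16.45
tcp_pos: [0.5441, -0.0501, 0.0672]
eef_rot: [-0.0, 1.0, 0.02, -0.001]
force: [1.3, 0.7, 0.4]
width: 0.0853
gripper_force: 0.0
```

Request:
servo_tool(
  commands=[
    {"dp":[15,43,0],"twist":-4,"jaw":100},
    {"dp":[30,86,0],"twist":-8,"jaw":100},
    {"dp":[45,129,0],"twist":-12,"jaw":100},
    {"dp":[68,197,0],"twist":-12,"jaw":100},
    {"dp":[68,197,0],"twist":-12,"jaw":100},
  ],
)

```text
time: 16.95
tcp_pos: [0.6199, -0.2486, 0.0667]
eef_rot: [0.001, 0.993, 0.122, -0.001]
force: [-0.6, 0.4, -0.1]
width: 0.0853
gripper_force: 0.0
```

```bash
python3 plan.py .6235 -.2435 .012 -75
```

```text
truez 0.104 dp [ 4.9 -4.2 92. ] twist -1.0 | phi -76.0 tcp [ 0.6199 -0.2486  0.0667] t 16.95 w 0.0853 tilt z [-0.001 -0.002 -1.   ]
```

Request:
servo_tool(
  commands=[
    {"dp":[4,-3,0],"twist":0,"jaw":100},
    {"dp":[4,-3,30],"twist":0,"jaw":100},
    {"dp":[4,-3,60],"twist":0,"jaw":100},
    {"dp":[4,-3,85],"twist":0,"jaw":100},
    {"dp":[4,-3,91],"twist":0,"jaw":90},
  ],
)

```text
time: 17.45
tcp_pos: [0.6208, -0.2363, -0.0266]
eef_rot: [-0.002, 0.992, 0.125, -0.003]
force: [0.4, 0.3, -0.0]
width: 0.0771
gripper_force: 0.0
```

Request:
servo_tool(
  commands=[
    {"dp":[0,0,0],"twist":0,"jaw":60},
    {"dp":[0,0,0],"twist":0,"jaw":30},
    {"dp":[0,0,0],"twist":0,"jaw":30},
    {"dp":[0,0,0],"twist":0,"jaw":30},
    {"dp":[0,0,0],"twist":0,"jaw":30},
  ],
  grip_force=60,
)

```text
time: 17.95
tcp_pos: [0.6247, -0.2393, -0.0206]
eef_rot: [0.001, 0.992, 0.124, 0.001]
force: [0.0, -0.5, 6.6]
width: 0.0382
gripper_force: 61.4
```

```bash
python3 plan.py .4545 .2905 .11 -40
```

```text
truez 0.0167 dp [ -34.  -555.3  -94.2] twist -35.7 | phi -75.7 tcp [ 0.6247 -0.2393 -0.0206] t 17.95 w 0.0382 tilt z [ 0.003 -0.001 -1.   ]
```

Request:
servo_tool(
  commands=[
    {"dp":[0,0,-30],"twist":0,"jaw":30},
    {"dp":[0,0,-75],"twist":0,"jaw":30},
    {"dp":[-2,-42,-98],"twist":0,"jaw":30},
    {"dp":[-5,-85,-98],"twist":0,"jaw":30},
    {"dp":[-7,-128,-98],"twist":0,"jaw":30},
  ],
)

```text
time: 18.45
tcp_pos: [0.5848, -0.1155, 0.0769]
eef_rot: [0.0, 0.992, 0.124, 0.001]
force: [1.0, 1.2, -3.6]
width: 0.0382
gripper_force: 61.5
```

Request:
servo_tool(
  commands=[
    {"dp":[-3,-43,0],"twist":0,"jaw":30},
    {"dp":[-5,-86,0],"twist":0,"jaw":30},
    {"dp":[-8,-129,0],"twist":0,"jaw":30},
    {"dp":[-10,-172,0],"twist":0,"jaw":30},
    {"dp":[-13,-215,0],"twist":0,"jaw":30},
  ],
)

```text
time: 18.95
tcp_pos: [0.5187, 0.0902, 0.0761]
eef_rot: [-0.0, 0.992, 0.124, 0.0]
force: [1.8, 0.6, -3.1]
width: 0.0378
gripper_force: 61.5
```

```bash
python3 plan.py .4545 .2905 .06 -40
```

```text
truez 0.1134 dp [ -12.8 -209.9   53.4] twist -35.7 | phi -75.7 tcp [0.5187 0.0902 0.0761] t 18.95 w 0.0378 tilt z [ 0.  0. -1.]
```

Request:
servo_tool(
  commands=[
    {"dp":[-3,-43,0],"twist":-8,"jaw":30},
    {"dp":[-5,-86,0],"twist":-16,"jaw":30},
    {"dp":[-8,-129,0],"twist":-24,"jaw":30},
    {"dp":[-10,-172,0],"twist":-32,"jaw":30},
    {"dp":[-12,-208,0],"twist":-36,"jaw":30},
  ],
)

```text
time: 19.45
tcp_pos: [0.4553, 0.2896, 0.0761]
eef_rot: [-0.0, 0.904, 0.428, 0.0]
force: [0.8, 1.4, -3.0]
width: 0.0384
gripper_force: 61.5
```

Request:
servo_tool(
  commands=[
    {"dp":[0,0,0],"twist":0,"jaw":30},
    {"dp":[0,0,30],"twist":0,"jaw":30},
    {"dp":[0,0,60],"twist":0,"jaw":30},
    {"dp":[0,0,75],"twist":0,"jaw":30},
    {"dp":[0,0,75],"twist":0,"jaw":30},
  ],
)

```text
time: 19.95
tcp_pos: [0.4552, 0.2858, -0.001]
eef_rot: [0.0, 0.905, 0.425, -0.002]
force: [0.0, -0.2, -3.4]
width: 0.0381
gripper_force: 61.5
```

```bash
python3 plan.py .4545 .2905 .0235 -40
python3 - <<'E'
from h import *
p=bot.snapshot("scene"); save(p,"s6",(380,180,540,280),4)
E
```

```text
truez 0.0363 dp [ 3.2 -3.5 12.8] twist 0.3 | phi -39.7 tcp [ 0.4552  0.2858 -0.001 ] t 19.95 w 0.0381 tilt z [-0.003 -0.002 -1.   ]
```

View pics/s6.png

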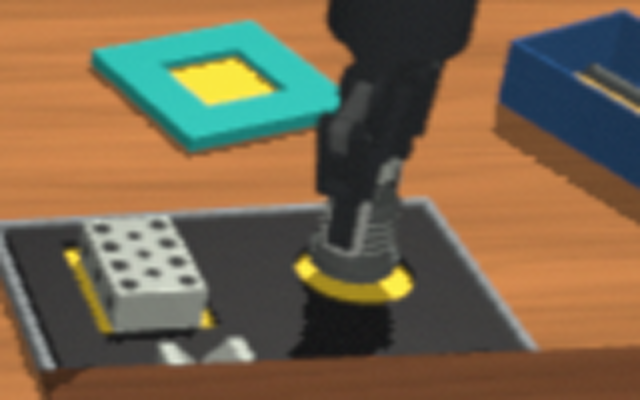

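The drilled block lies in its cutout at crop (150,275). The jack hovers upright over the round hole at (355,275). I lower it with a small shift and release.

Request:
servo_tool(
  commands=[
    {"dp":[2,-3,0],"twist":0,"jaw":30},
    {"dp":[2,-3,6],"twist":0,"jaw":30},
    {"dp":[2,-3,12],"twist":0,"jaw":30},
    {"dp":[2,-3,14],"twist":0,"jaw":30},
    {"dp":[2,-3,14],"twist":0,"jaw":30},
  ],
)

```text
time: 20.5
tcp_pos: [0.4552, 0.2904, -0.0136]
eef_rot: [0.0, 0.905, 0.425, -0.0]
force: [-0.1, 0.1, -4.0]
width: 0.038
gripper_force: 61.6
```

```bash
python3 plan.py .4545 .2905 .0235 -40
```

```text
truez 0.0237 dp [-0.4 -0.6  0.2] twist 0.3 | phi -39.7 tcp [ 0.4552  0.2904 -0.0136] t 20.5 w 0.038 tilt z [-0.001 -0.    -1.   ]
```

Request:
servo_tool(
  commands=[
    {"dp":[0,0,1],"twist":0,"jaw":30},
    {"dp":[0,0,2],"twist":0,"jaw":30},
    {"dp":[0,0,2],"twist":0,"jaw":60},
    {"dp":[0,0,2],"twist":0,"jaw":90},
    {"dp":[0,0,2],"twist":0,"jaw":90},
  ],
)

```text
time: 21.0
tcp_pos: [0.4557, 0.2908, -0.0151]
eef_rot: [-0.0, 0.905, 0.425, 0.0]
force: [0.2, -0.5, 0.1]
width: 0.0765
gripper_force: 0.0
```

Request:
servo_tool(
  commands=[
    {"dp":[0,0,0],"twist":0,"jaw":90},
    {"dp":[0,0,-30],"twist":0,"jaw":90},
    {"dp":[0,0,-70],"twist":0,"jaw":90},
    {"dp":[0,0,-110],"twist":0,"jaw":80},
    {"dp":[0,0,-120],"twist":0,"jaw":60},
  ],
)

```text
time: 21.5
tcp_pos: [0.4573, 0.2919, 0.1087]
eef_rot: [-0.001, 0.905, 0.425, 0.003]
force: [0.3, -0.5, -0.5]
width: 0.0555
gripper_force: 0.0
```

```bash
python3 plan.py .462 -.101 .10 37
```

```text
truez 0.146 dp [-299.4  254.6   44.6] twist -76.7 | phi -39.7 tcp [0.4573 0.2919 0.1087] t 21.5 w 0.0555 tilt z [ 0.005  0.004 -1.   ]
```

Request:
servo_tool(
  commands=[
    {"dp":[-34,28,0],"twist":-8,"jaw":60},
    {"dp":[-68,57,0],"twist":-16,"jaw":60},
    {"dp":[-102,86,0],"twist":-24,"jaw":60},
    {"dp":[-136,115,0],"twist":-32,"jaw":60},
    {"dp":[-170,144,0],"twist":-40,"jaw":60},
  ],
)

```text
time: 22.0
tcp_pos: [0.4572, 0.0661, 0.1044]
eef_rot: [-0.0, 0.703, 0.711, -0.0]
force: [2.4, -0.5, -0.4]
width: 0.0509
gripper_force: 0.0
```

```bash
python3 plan.py .462 -.101 .10 37
python3 - <<'E'
from h import *
p=bot.snapshot("top"); cv2.imwrite("pics/t7.png",np.hstack([cv2.resize(p["image"][a:a+110,b:b+110,::-1],(400,400),interpolation=2) for a,b in((180,290),(180,150))]))
for d in bot.tip_of(p,"square_stock"): print(np.round(d["at"],4),d["confidence"])
E
```

```text
truez 0.1417 dp [-167.2    2.9   41.7] twist -36.4 | phi 0.6 tcp [0.4572 0.0661 0.1044] t 22.0 w 0.0509 tilt z [-0. -0. -1.]
[ 0.321  -0.013   0.0072] 0.76
[ 0.4615 -0.1021  0.0105] 0.56
[ 0.7767 -0.0484  0.0441] 0.47
```

View pics/t7.png

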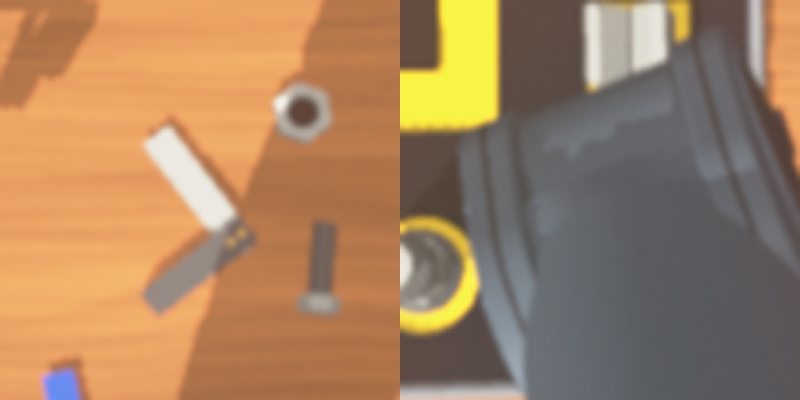

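The jack stands in the round cutout, and the steel square is unmoved: stock centre at crop (198,268), blade up-left. I go and grip it.

Request:
servo_tool(
  commands=[
    {"dp":[-40,1,0],"twist":-8,"jaw":60},
    {"dp":[-80,2,0],"twist":-16,"jaw":60},
    {"dp":[-124,3,20],"twist":-24,"jaw":60},
    {"dp":[-167,3,40],"twist":-32,"jaw":60},
    {"dp":[-167,3,70],"twist":-36,"jaw":60},
  ],
)

```text
time: 22.6
tcp_pos: [0.4613, -0.1063, 0.0342]
eef_rot: [0.001, 0.454, 0.891, -0.001]
force: [1.0, -0.1, -0.6]
width: 0.0511
gripper_force: 0.0
```

Request:
servo_tool(
  commands=[
    {"dp":[0,0,10],"twist":0,"jaw":60},
    {"dp":[0,0,20],"twist":0,"jaw":60},
    {"dp":[0,0,20],"twist":0,"jaw":60},
  ],
)

```text
time: 22.9
tcp_pos: [0.4614, -0.0975, 0.0142]
eef_rot: [-0.001, 0.451, 0.892, 0.0]
force: [1.5, -0.2, -0.2]
width: 0.0513
gripper_force: 0.0
```

```bash
python3 plan.py .4615 -.101 .0055 37;  python3 - <<'E'
from h import *
p=bot.snapshot("scene"); save(p,"s8",(240,190,340,290),6)
E
```

```text
truez 0.0515 dp [-2.9 -2.  46. ] twist -0.7 | phi 36.3 tcp [ 0.4614 -0.0975  0.0142] t 22.9 w 0.0513 tilt z [-0.001  0.001 -1.   ]
```

View pics/s8.png

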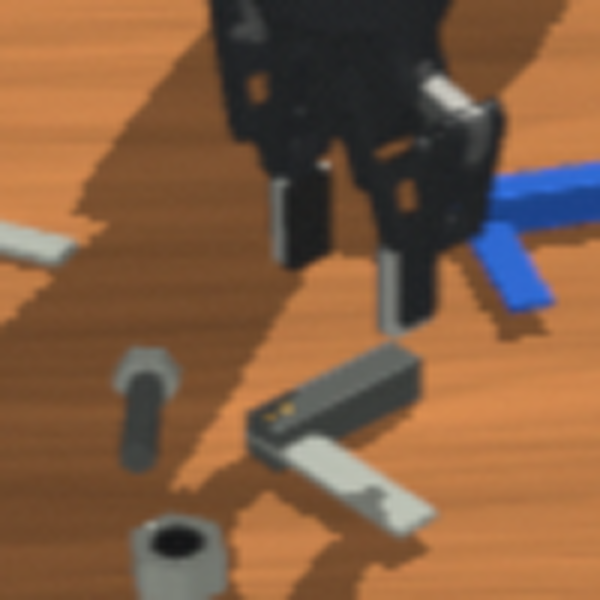

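The open fingers straddle the stock (crop 340,385) well off the blade. I descend and close.

Request:
servo_tool(
  commands=[
    {"dp":[-2,-1,20],"twist":0,"jaw":60},
    {"dp":[-2,-1,36],"twist":0,"jaw":60},
    {"dp":[-2,-1,45],"twist":0,"jaw":60},
    {"dp":[-2,-1,45],"twist":0,"jaw":30},
    {"dp":[-2,-1,45],"twist":0,"jaw":10},
  ],
)

```text
time: 23.45
tcp_pos: [0.4623, -0.1009, -0.0296]
eef_rot: [0.0, 0.451, 0.892, 0.0]
force: [0.6, 0.6, 0.7]
width: 0.0233
gripper_force: 0.0
```

Request:
servo_tool(
  commands=[
    {"dp":[0,0,0],"twist":0,"jaw":5},
    {"dp":[0,0,0],"twist":0,"jaw":5},
    {"dp":[0,0,0],"twist":0,"jaw":5},
    {"dp":[0,0,0],"twist":0,"jaw":5},
  ],
  grip_force=60,
)

```text
time: 23.85
tcp_pos: [0.4624, -0.101, -0.0293]
eef_rot: [0.001, 0.452, 0.892, 0.0]
force: [-2.5, 2.3, 6.6]
width: 0.0161
gripper_force: 59.1
```

```bash
python3 plan.py .552 .2945 .09 2.2
```

```text
truez 0.008 dp [265.7 306.5 -81.8] twist 34.1 | phi 36.3 tcp [ 0.4624 -0.101  -0.0293] t 23.85 w 0.0161 tilt z [ 0.002  0.    -1.   ]
```

Request:
servo_tool(
  commands=[
    {"dp":[0,0,-20],"twist":0,"jaw":5},
    {"dp":[0,0,-55],"twist":0,"jaw":5},
    {"dp":[0,0,-95],"twist":0,"jaw":5},
    {"dp":[26,30,-95],"twist":4,"jaw":5},
    {"dp":[52,60,-95],"twist":8,"jaw":5},
  ],
)

```text
time: 24.35
tcp_pos: [0.4805, -0.0253, 0.0665]
eef_rot: [0.002, 0.517, 0.856, 0.001]
force: [1.0, 0.3, -2.6]
width: 0.0161
gripper_force: 59.0
```

```bash
python3 plan.py .552 .297 .10 2.2
```

```text
truez 0.1038 dp [251.8 213.5   3.9] twist 25.6 | phi 27.8 tcp [ 0.4805 -0.0253  0.0665] t 24.35 w 0.0161 tilt z [ 0.003 -0.    -1.   ]
```

Held (−2.6 N, close to its 0.22 kg weight).

Request:
servo_tool(
  commands=[
    {"dp":[31,26,0],"twist":4,"jaw":5},
    {"dp":[63,53,0],"twist":9,"jaw":5},
    {"dp":[94,80,0],"twist":14,"jaw":5},
    {"dp":[126,107,0],"twist":20,"jaw":5},
    {"dp":[157,133,0],"twist":26,"jaw":5},
  ],
)

```text
time: 24.85
tcp_pos: [0.5222, 0.1792, 0.0652]
eef_rot: [-0.0, 0.694, 0.72, 0.0]
force: [1.3, -0.0, -2.8]
width: 0.0163
gripper_force: 59.0
```

```bash
python3 plan.py .552 .297 .05 2.2
```

```text
truez 0.1025 dp [116.7  34.   52.6] twist -0.2 | phi 2.0 tcp [0.5222 0.1792 0.0652] t 24.85 w 0.0163 tilt z [ 0.  0. -1.]
```

Request:
servo_tool(
  commands=[
    {"dp":[42,12,0],"twist":0,"jaw":5},
    {"dp":[84,24,0],"twist":0,"jaw":5},
    {"dp":[116,34,0],"twist":0,"jaw":5},
    {"dp":[116,34,30],"twist":0,"jaw":5},
    {"dp":[116,34,60],"twist":0,"jaw":5},
  ],
)

```text
time: 25.35
tcp_pos: [0.5518, 0.2967, 0.005]
eef_rot: [-0.0, 0.692, 0.722, 0.001]
force: [0.2, -1.7, -2.8]
width: 0.016
gripper_force: 58.9
```

Request:
servo_tool(
  commands=[
    {"dp":[0,0,8],"twist":0,"jaw":5},
    {"dp":[0,0,8],"twist":0,"jaw":5},
    {"dp":[0,0,8],"twist":0,"jaw":5},
  ],
)

```text
time: 25.65
tcp_pos: [0.5522, 0.2948, -0.002]
eef_rot: [0.0, 0.693, 0.721, 0.001]
force: [0.2, -0.4, -2.6]
width: 0.0161
gripper_force: 58.9
```

```bash
python3 plan.py .552 .297 .015 2.2
python3 - <<'E'
from h import *
p=bot.snapshot("top"); save(p,"t9",(110,150,240,280),4.5)
E
```

```text
truez 0.0353 dp [ 2.2 -0.1 20.3] twist 0.1 | phi 2.3 tcp [ 0.5522  0.2948 -0.002 ] t 25.65 w 0.0161 tilt z [ 0.001  0.001 -1.   ]
```

View pics/t9.png

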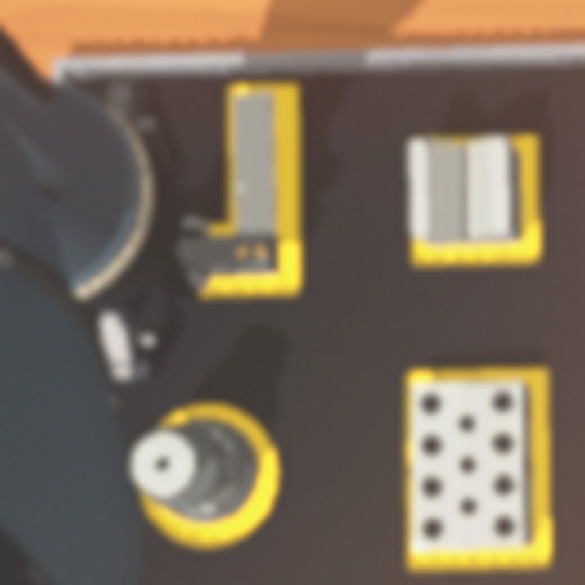

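The V-block, block and jack sit in their cutouts. The held square's blade (crop 255,165) is over the L's blade arm (cols 228–302, rows 83–297). I check the offset with parallax removed.

Run:
```python
from h import *
p=bot.snapshot("top"); g=lambda c,r,z: ray(p,(110+c/4.5,150+r/4.5),z)[:2]*1000
z=.0378
print("blade end",g(255,93,z),"L",g(235,160,z),"R",g(275,160,z), "mid at 230",g(256,230,z),"stock outer bottom right",g(272,272,.0453))
print("cut blade arm L(top edge)",g(228,150,.012),"floor-L",g(228,150,.006),"R",g(302,150,.012),"end",g(265,83,.006),"bottom",g(265,297,.012))
```

```text
blade end [626.83522807 265.29596441] L [595.61731294 273.34324789] R [595.90369722 254.92991054] mid at 230 [563.42917062 262.46869843] stock outer bottom right [543.32196292 252.37799239]
cut blade arm L(top edge) [604.44276775 284.19895724] floor-L [605.42987746 285.93293381] R [604.98223967 249.39705463] end [637.61416654 269.62618622] bottom [535.46082358 264.22860079]
```

Request:
servo_tool(
  commands=[
    {"dp":[3,1,5],"twist":0,"jaw":5},
    {"dp":[3,1,12],"twist":0,"jaw":5},
    {"dp":[3,1,18],"twist":0,"jaw":5},
    {"dp":[3,1,20],"twist":0,"jaw":5},
    {"dp":[3,1,20],"twist":0,"jaw":5},
  ],
)

```text
time: 26.25
tcp_pos: [0.552, 0.2975, -0.0232]
eef_rot: [-0.0, 0.693, 0.721, -0.0]
force: [-3.0, -0.9, 4.1]
width: 0.016
gripper_force: 59.7
```

Request:
servo_tool(
  commands=[
    {"dp":[0,0,1],"twist":0,"jaw":5},
    {"dp":[0,0,1],"twist":0,"jaw":5},
  ],
)

```text
time: 26.45
tcp_pos: [0.5521, 0.2975, -0.0232]
eef_rot: [0.0, 0.693, 0.721, -0.0]
force: [-5.9, -2.5, 13.9]
width: 0.0158
gripper_force: 61.0
```

```bash
python3 plan.py .552 .297 .015 2.2
```

```text
truez 0.0141 dp [-0.5 -0.1 -0.9] twist 0.1 | phi 2.3 tcp [ 0.5521  0.2975 -0.0232] t 26.45 w 0.0158 tilt z [-0. -0. -1.]
```

It touched the floor at the expected height. I release, rise and move clear.

Request:
servo_tool(
  commands=[
    {"dp":[0,0,-1],"twist":0,"jaw":5},
    {"dp":[0,0,-1],"twist":0,"jaw":20},
    {"dp":[0,0,-1],"twist":0,"jaw":40},
    {"dp":[0,0,-1],"twist":0,"jaw":50},
    {"dp":[0,0,-1],"twist":0,"jaw":50},
  ],
)

```text
time: 26.95
tcp_pos: [0.5525, 0.2976, -0.0235]
eef_rot: [-0.0, 0.693, 0.721, -0.0]
force: [0.8, 0.8, 0.3]
width: 0.0429
gripper_force: 0.0
```

Request:
servo_tool(
  commands=[
    {"dp":[0,0,-20],"twist":0,"jaw":50},
    {"dp":[0,0,-60],"twist":0,"jaw":50},
    {"dp":[0,0,-100],"twist":0,"jaw":50},
    {"dp":[0,0,-140],"twist":0,"jaw":50},
    {"dp":[0,0,-150],"twist":0,"jaw":50},
  ],
)

```text
time: 27.45
tcp_pos: [0.5545, 0.299, 0.1314]
eef_rot: [0.001, 0.693, 0.721, 0.003]
force: [0.1, 0.6, -0.2]
width: 0.0428
gripper_force: 0.0
```

Request:
servo_tool(
  commands=[
    {"dp":[-48,0,0],"twist":0,"jaw":50},
    {"dp":[-96,0,0],"twist":0,"jaw":50},
    {"dp":[-144,0,0],"twist":0,"jaw":50},
    {"dp":[-192,0,0],"twist":0,"jaw":50},
    {"dp":[-240,0,0],"twist":0,"jaw":50},
  ],
)

```text
time: 27.95
tcp_pos: [0.5616, 0.0559, 0.1263]
eef_rot: [-0.0, 0.693, 0.721, -0.0]
force: [0.8, -0.3, 0.6]
width: 0.0426
gripper_force: 0.0
```

Request:
servo_tool(
  commands=[
    {"dp":[-48,0,0],"twist":0,"jaw":50},
    {"dp":[-96,0,0],"twist":0,"jaw":50},
    {"dp":[-144,0,0],"twist":0,"jaw":50},
    {"dp":[-144,0,0],"twist":0,"jaw":50},
  ],
)

```text
time: 28.35
tcp_pos: [0.5666, -0.0952, 0.126]
eef_rot: [0.001, 0.697, 0.717, -0.002]
force: [-0.8, 0.8, -1.2]
width: 0.0426
gripper_force: 0.0
```

Run:
```python
from h import *
p=bot.snapshot("top"); a=cv2.resize(p["image"][150:300,110:260],(400,400),interpolation=2)
b=cv2.resize(p["image"][80:330,300:560],(400,400),interpolation=2)
cv2.imwrite("pics/t10.png",np.hstack([a,b])[:,:,::-1]); print(bot.read_state()["time"])
for n in ("mug_mid","oilcan_mid"): print([np.round(d["at"],3) for d in bot.tip_of(p,n)[:1]])
```

```text
28.4
[array([ 0.5  , -0.448,  0.049])]
[array([ 0.778, -0.047,  0.043])]
```

View pics/t10.png

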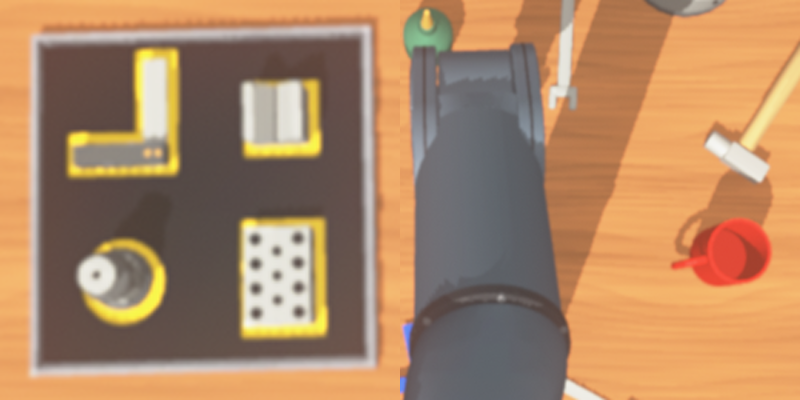

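All four pieces sit in their cutouts: square (125,110), V-block (280,118), jack (125,280), block (283,278). The mug and oil can are unmoved. I hand in.

```bash
python3 -c "
from h import *
print(bot.finish_job())"
```

```text
the job is handed in; nothing more can be done
None
```

The drilled block, V-block, screw jack and square are each in their own cutout, and the mug and oil can are where they were; I handed the job in at about 28 s (limit 112 s).

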